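Set the hot plate to heat level 3

ROBOT

A 6-joint arm with a two-finger parallel gripper is mounted at the origin on the work surface. World frame = base frame: x ahead of the robot, y to its left, z up, the work surface at z = 0. Lengths are in mm, angles in rad, forces in N, time in s.
With the tool pointing down it reaches from about 350 to 775 mm from the base axis. Payload 7.3 kg.
Tool frame: the origin (TCP) lies on the front face of the gripper's body, between the roots of the fingers; the fingertips stand 66 mm ahead of it and the grasp point (between the pads) lies 47 mm ahead of it (bot.tip_extent is the distance from the TCP to the fingertips, in mm); z points along the fingers, y is the line along which they close (so a half turn about z gives the same grasp; the last joint's range is limited). The gripper opens to 92 mm and grips with 3 to 60 N. Pads are 19 mm wide; open, the fingers measure 130 mm over their backs; the gripper's body (75 mm by 190 mm) begins 47 mm behind the grasp point.
Start: joints at [-1.265, 0.342, 1.524, -0, 1.275, -0.146], TCP at [229.23, -472.327, 292.241] pointing down, gripper open.
Joint ranges: [-2.53, 2.53], [-0.77, 2.02], [0.04, 2.7], [-1, 4.14], [0.28, 2.66], [-3.11, 3.11]. Speed limits (rad/s): [2.57, 2.57, 3.14, 3.14, 3.14, 3.14].

INTERFACE

Orientations are given as [roll, pitch, yaw] about the fixed x, y, z axes, in that order (R = Rz(yaw) Ry(pitch) Rx(roll)).
In Python, from plant import readout, viewer, order, bot gives the robot as it stands.
- The arm moves only by the shell command python3 -m creep 'ROWS'. ROWS is text: rows parted by semicolons, each of 7 numbers parted by spaces: the shift along the world's x, y, z in m, then the turn, a rotation vector about the world's x, y, z in rad, then the opening in per cent of the stroke, from 0 (shut) to 100 (fully open). A call has 1 to 8 rows; each row shifts and turns the commanded pose from where the row before left it; what a row does not reach is not made up. A row lasts 1/12 s, in which the tool goes at most 41.7 mm and 7.16 degrees, less where a joint would pass 70% of its speed; a pose out of reach is approached as far as the arm can. A call is refused whole if a number of a shift passes 0.0417 or a number of a turn 0.125, either way. A call with a gripper value outside its range is refused whole. The fingers move at their own pace and stop on an object; the grip force is fixed at half the most. Time passes only in rows, so rows that do not move let the fingers close. It gives the time, the measured TCP pose, the force, the opening and the grip force at its end, in the units of the state.
- readout.get_obs(): the state, without advancing time (a new reading comes with each control period).
- viewer.capture(name): name is "side" or "top"; returns the picture (480x640x3 uint8, red, green, blue); there is no depth.
- viewer.camera_info(name): a dict with "fx", "fy", "cx", "cy" (pixels), "origin" and "rotation" of the camera in the world. Camera axes: x right, y up, looking along -z (the intrinsics and any distortion apply to the point x, -y, -z); pixel columns grow to the right and rows downward; lengths in mm; the calibration is good to about 2 mm. A picture is of the moment at which its call begins. camera_info takes no time and is no camera call.
- order.close_job(): hands the job in; it is judged then, once.
The state is a dict: "time": time; "joint_positions": joint angles; "dq": joint speeds; "tau": joint torques, N m; "tool_pos": TCP position; "tcp_rot": TCP orientation; "contact_force": force on the tool from outside, world axes, zero at the start; "moment": the same for the moment, N m; "grip_width": finger opening in mm; "finger_force": force on a finger pad.
Only numpy, scipy, OpenCV 4.12 (cv2) and the standard library are available. Lean on these libraries where they do the work, as an engineer would, in place of code of your own. Each camera call takes 0.05 s, during which the arm holds its last target. There are 200 camera calls.

TASK

Set the hot plate to heat level 3: turn its pointer dial (the one with the long bar grip, not the round timer knob beside it) clockwise, click by click, until it rests in the third notch after off, then let go. Leave the timer knob as it is set and the frying pan where it stands.

Things in the scene. Friction and masses are not known exactly. Their poses are not given: they have to be found in the camera images.
- dial (a joint): Pointer dial angle, rad: 0 = off (at its stop), growing clockwise from above. Six notches 25 degrees apart: off 0, level 1 0.436, level 2 0.873, level 3 1.309, level 4 1.745, level 5 2.182 (stop). Sprung into the nearest notch; a click takes about 0.1 N m. Starts in off, 1 or 2. Black marks round its far side: a dot for off, then clockwise five dashes for 1 to 5.
- dial_grip (a point): On the dial's vertical axis, 12 mm below the top of its bar grip; x axis along the bar to its pointing end (white line), z up, turning with it. Black: skirt 52 mm across, 8 mm high; on it an upright bar 50 long, 14 thick, 30 mm high, to pinch across its thickness. Stands on the strip, next to the robot, of a flat aluminium hot plate 400 x 310 x 65 mm; bar top 43 mm above the strip.
- timer_mark (a point): White mark on the top rim of the timer knob, a round fluted black knob 40 mm across and 22 mm high, to be left alone. The mark lies 18 mm from the knob's axis and turns with it. The timer's axis is 150 mm from the dial's axis, on the same control strip, to its left or right.
- pan: Dark shallow frying pan, 190 mm across the rim and 40 mm high, with a 140 mm black handle pointing away from the robot, standing on the hot plate's black glass, to be left alone. Origin at the centre of its underside.

How it is judged:
By the outcome, as a careful person would: the job done as asked, in the order asked, and still so for the second after the job is handed in, with the robot touching nothing.
It also fails if it takes over 29 s, if anything falls off the work surface, if the arm or the gripper's body presses on something with over 40 N, if the wrist force passes 120 N, or if a joint passes its speed limit or range.

## Working session

There is one attempt and no reset: what is moved stays moved. The work goes in short steps, Python scripts to look and compute and a shell command to move; the robot and the scene stay as the last step left them, time stands still between calls to the robot, and variables do not carry over. Pictures are saved under pics/ and viewed, at most 10 in all, crops included, and the job is handed in when it is done.

```bash
mkdir -p pics; python3 - <<'E'
from plant import readout, viewer
import cv2
for n in("top","side"):
    cv2.imwrite(f"pics/{n}0.png",viewer.capture(n)[:,:,::-1]); print(n,viewer.camera_info(n))
o=readout.get_obs();print(o["time"],o["tool_pos"],o["tcp_rot"],o["grip_width"])
E
```

```text
top {'fx': 555.6582645852416, 'fy': 555.6582645852416, 'cx': 316.62127976362854, 'cy': 236.01772029626676, 'origin': array([500.94910134,  29.49792268, 845.44579558]), 'rotation': array([ 0.20456233, -0.00462422, -1.52978608])}
side {'fx': 459.2330851465877, 'fy': 459.2330851465877, 'cx': 321.4034517034663, 'cy': 241.20982612168257, 'origin': array([282.07654   , 438.26984723, 495.5098918 ]), 'rotation': array([ 0.97484408, -0.00788143, -2.412548  ])}
0.1 [ 229.14699408 -472.04588663  291.60976635] [-3.14021624e+00 -2.07670937e-04  4.51808541e-01] 91.60913379196866
```

View pics/top0.png

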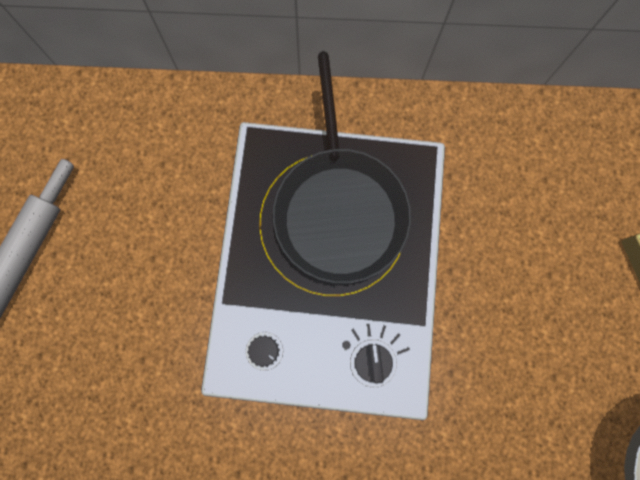

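View pics/side0.png

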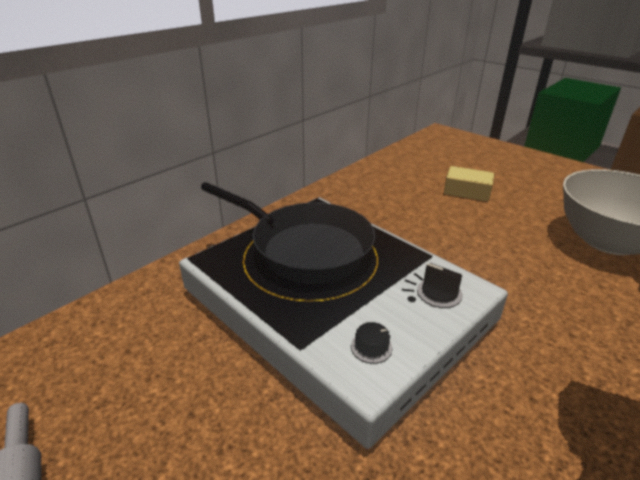

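The top view shows the dial near (375,362), its bar pointing roughly up. The marks run from the dot at (346,345) to the dash at (403,351), and the timer is at (264,350). Next I'll enlarge the dial and measure it.

```bash
cat > h.py <<'E'
import numpy as np
from scipy.spatial.transform import Rotation as R
from plant import viewer
def ray(n,u,v,z):
    c=viewer.camera_info(n)
    d=R.from_euler('xyz',c['rotation']).apply([(u-c['cx'])/c['fx'],-(v-c['cy'])/c['fy'],-1])
    o=np.array(c['origin']); return o+d*(z-o[2])/d[2]
def pix(n,p):
    c=viewer.camera_info(n)
    q=R.from_euler('xyz',c['rotation']).inv().apply(np.array(p)-c['origin'])
    return c['cx']-c['fx']*q[0]/q[2], c['cy']+c['fy']*q[1]/q[2]
E
python3 - <<'E'
from h import *
import cv2
im=cv2.imread("pics/top0.png")[315:405,320:440]
s=cv2.imread("pics/side0.png")[250:325,390:490]
cv2.imwrite("pics/c1.png",np.vstack([cv2.resize(im,(720,540),interpolation=cv2.INTER_CUBIC)]))
print(viewer.camera_info("top").keys())
for u,v in[(244,123),(444,144),(205,394),(427,417)]:print(ray("top",u,v,65).round(0))
for u,v in[(375,362),(264,350),(346,345)]:print(ray("top",u,v,65).round(0))
E
```

```text
dict_keys(['fx', 'fy', 'cx', 'cy', 'origin', 'rotation'])
[831. 148.  65.]
[ 810. -151.   65.]
[438. 175.  65.]
[ 421. -126.   65.]
[490. -55.  65.]
[500.  98.  65.]
[511. -14.  65.]
```

View pics/c1.png

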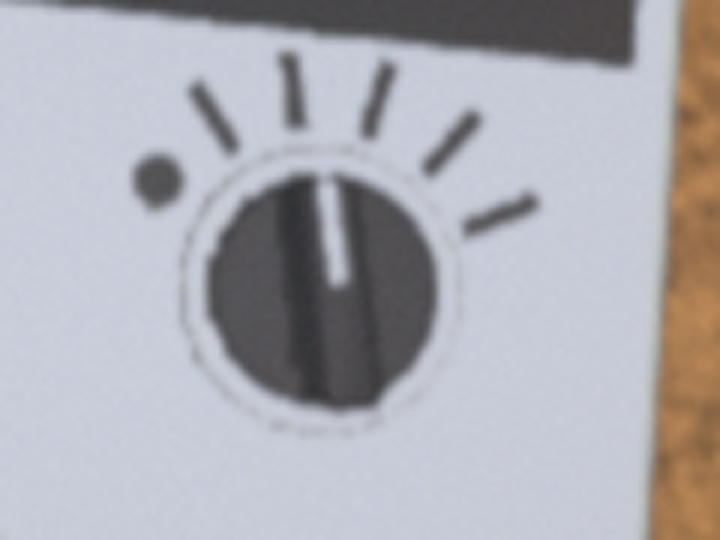

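```bash
python3 - <<'E'
from h import *
a=ray("top",320+328/6,315+180/6,108);b=ray("top",320+342/6,315+285/6,108);c=ray("top",373.3,363,65)
d=ray("top",320+293/6,315+90/6,65)
f=lambda v:np.degrees(np.arctan2(v[1],v[0]))
print("tip",a,"in",b,"axis",c,"bar ang",f(a-b),"from axis",f(a-c),"dash2",f(d-c),np.hypot(*(a-c)[:2]))
print("dot",f(ray("top",346.3,345,65)-c), "timer", ray("top",264,351,65)-c, "side pix", pix("side",[*c[:2],108]))
E
```

```text
tip [512.21737183 -49.15339829 108.        ] in [490.1016286  -52.61387531 108.        ] axis [488.59345717 -52.34650553  65.        ] bar ang 8.89303086789977 from axis 7.69768645831127 dash2 9.08788406784642 23.838734824082966
dot 58.97675422752095 timer [  9.93692673 150.54009458   0.        ] side pix (np.float64(444.17285601212035), np.float64(269.57888200777256))
```

Level 2, so one click is needed. The dial axis is at about (489, -52.5) and the bar lies at 8.9°. Moving above it.

```bash
python3 -m creep '0.021 0.034 -0.003 0 0 -0.037 100;0.021 0.034 -0.003 0 0 -0.037 100;0.021 0.034 -0.003 0 0 -0.037 100;0.021 0.034 -0.003 0 0 -0.037 100;0.021 0.034 -0.003 0 0 -0.037 100;0.021 0.034 -0.003 0 0 -0.037 100;0.021 0.034 -0.003 0 0 -0.037 100;0.021 0.034 -0.003 0 0 -0.037 100'; python3 -m creep '0.021 0.034 -0.01 0 0 0 70;0.021 0.034 -0.01 0 0 0 70;0.021 0.034 -0.01 0 0 0 60;0.021 0.034 -0.01 0 0 0 60;0.008 0.012 -0.02 0 0 0 60;0 0 0 0 0 0 60;0 0 0 0 0 0 60'
```

```text
time: 0.77
tool_pos: [397.7, -198.4, 268.0]
tcp_rot: [-3.142, 0.0, 0.154]
contact_force: [1.2, -0.5, -0.6]
grip_width: 92.0
finger_force: 0.0
time: 1.35
tool_pos: [488.7, -51.5, 207.2]
tcp_rot: [-3.141, 0.003, 0.158]
contact_force: [-0.8, -0.3, 0.6]
grip_width: 56.1
finger_force: 0.0
```

```bash
python3 -m creep '0 -0.001 -0.02 0 0 0 60;0 0 -0.007 0 0 0 60;0 0 0 0 0 0 60'; python3 - <<'E'
from h import *
import cv2
a=viewer.capture("side")[200:330,370:530,::-1]
cv2.imwrite("pics/s2.png",cv2.resize(a,(738,600),interpolation=cv2.INTER_CUBIC))
E
```

```text
time: 1.6
tool_pos: [488.1, -54.2, 180.4]
tcp_rot: [-3.141, 0.003, 0.154]
contact_force: [-0.1, -0.4, 0.6]
grip_width: 55.6
finger_force: 0.0
```

View pics/s2.png

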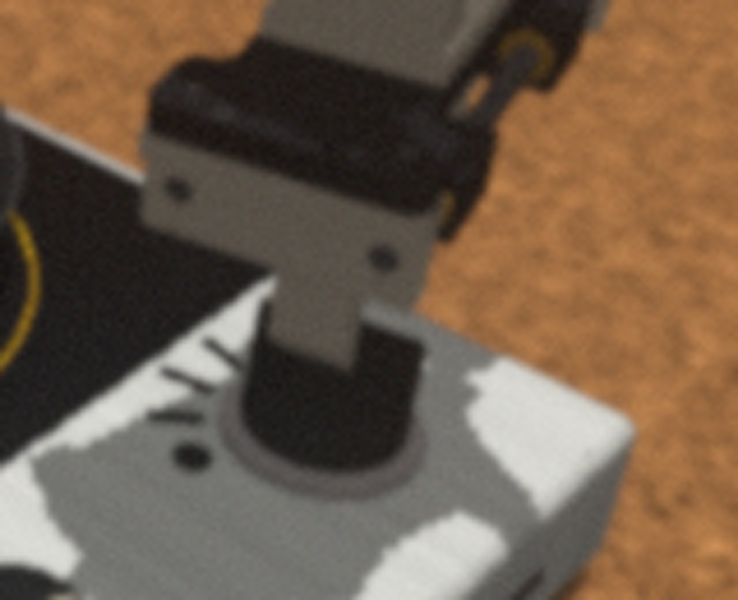

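The left finger tip, at crop (315,355), stands just in front of and above the bar, centred along it. That fits, so I'll descend to grip height and close.

```bash
python3 -m creep '0.0005 0.0015 -0.018 0 0 0 60;0 0 -0.017 0 0 0 60;0 0 0 0 0 0 60;0 0 0 0 0 0 0;0 0 0 0 0 0 0;0 0 0 0 0 0 0;0 0 0 0 0 0 0;0 0 0 0 0 0 0'
```

```text
time: 2.32
tool_pos: [490.0, -51.9, 147.0]
tcp_rot: [3.141, -0.001, 0.156]
contact_force: [0.9, -0.1, -0.1]
grip_width: 26.6
finger_force: 0.0
```

```bash
python3 -m creep '0 0 0 0 0 0 0;0 0 0 0 0 0 0;0 0 0 0 0 0 0;0 0 0 0 0 0 0;0 0 0 0 0 0 0'
```

```text
time: 2.73
tool_pos: [490.1, -52.7, 146.6]
tcp_rot: [3.14, -0.001, 0.156]
contact_force: [-0.2, -5.1, 1.9]
grip_width: 13.7
finger_force: 30.0
```

Gripped at about 14 mm wide with a small side force. Turning 25° clockwise.

```bash
python3 -m creep '0 -0.0005 0 0 0 -0.06 0;0 0 0 0 0 -0.06 0;0 0 0 0 0 -0.06 0;0 0 0 0 0 -0.06 0;0 0 0 0 0 -0.06 0;0 0 0 0 0 -0.06 0;0 0 0 0 0 -0.06 0;0 0 0 0 0 -0.02 0'; python3 -m creep '0 0 0 0 0 0 0;0 0 0 0 0 0 0'; python3 -c "
from plant import readout;o=readout.get_obs();print(o['moment'],o['tcp_rot'])"
```

```text
time: 3.4
tool_pos: [490.0, -53.1, 146.6]
tcp_rot: [3.14, -0.001, -0.287]
contact_force: [-1.4, -5.5, 1.9]
grip_width: 14.1
finger_force: 30.0
time: 3.57
tool_pos: [490.0, -53.1, 146.6]
tcp_rot: [3.14, -0.001, -0.284]
contact_force: [-1.3, -4.5, 2.6]
grip_width: 13.8
finger_force: 30.0
[-0.68929217  0.129868    0.01074779] [ 3.14036637e+00 -1.25713779e-03 -2.83861113e-01]
```

Now I'll open, rise and clear the view.

```bash
python3 -m creep '0 0 0 0 0 0 60;0 0 0 0 0 0 60;0 0 0 0 0 0 60;0 0 0 0 0 0 60;0 0 0 0 0 0 60;0 0 0 0 0 0 60'; python3 -m creep '0 0 0.02 0 0 0 60;0 0 0.04 0 0 0 60;0 0 0.04 0 0 0 60;-0.01 -0.035 0.01 0 0 0 60;-0.01 -0.04 0 0 0 0 60;-0.01 -0.04 0 0 0 0 60;-0.01 -0.04 0 0 0 0 60;-0.01 -0.04 0 0 0 0 60'; python3 -m creep '-0.01 -0.04 0 0 0 0 60;-0.01 -0.04 0 0 0 0 60;-0.01 -0.04 0 0 0 0 60;0 0 0 0 0 0 60;0 0 0 0 0 0 60'
python3 - <<'E'
from h import *
import cv2
a=viewer.capture("top")[:,:,::-1]; cv2.imwrite("pics/t3.png",a)
cv2.imwrite("pics/t3c.png",cv2.resize(a[315:405,230:440],(798,342),interpolation=cv2.INTER_CUBIC))
E
```

```text
time: 4.07
tool_pos: [489.7, -52.2, 146.2]
tcp_rot: [-3.142, 0.0, -0.284]
contact_force: [-1.0, -0.3, -0.3]
grip_width: 49.5
finger_force: 0.0
time: 4.73
tool_pos: [439.0, -248.8, 256.5]
tcp_rot: [3.141, -0.001, -0.284]
contact_force: [0.5, -0.2, 0.4]
grip_width: 55.0
finger_force: 0.0
time: 5.15
tool_pos: [408.8, -369.1, 255.7]
tcp_rot: [-3.141, 0.001, -0.288]
contact_force: [-0.7, 0.5, -0.2]
grip_width: 54.9
finger_force: 0.0
```

View pics/t3c.png

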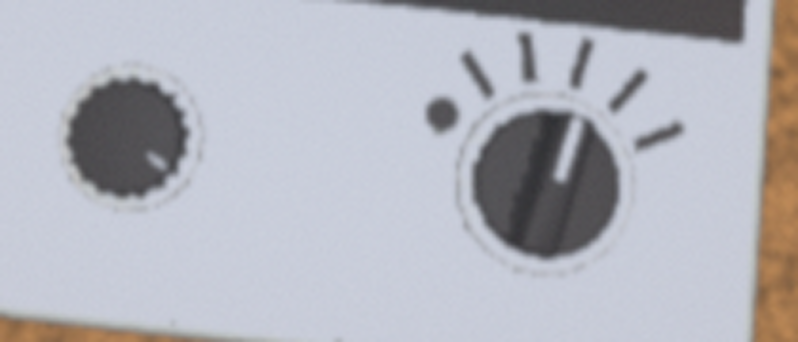

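View pics/t3.png

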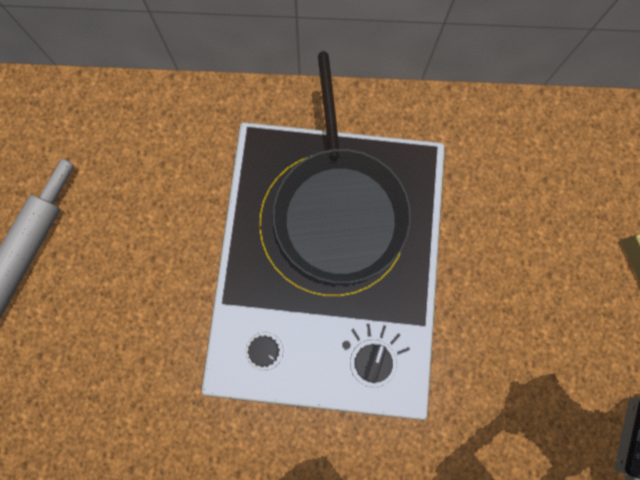

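The white line, crop (560,180) to (577,120), now points at the third dash, crop (575,85) to (587,42). The timer mark and the pan haven't moved.

```bash
python3 -c "
from plant import order;print(order.close_job())"
```

```text
the job is handed in; nothing more can be done
None
```

The dial started at level 2; I turned it one click clockwise to level 3 and let go, and the last picture shows the pointer at the third dash with the timer and pan unmoved; I handed the job in at about 5 s, and it returned no verdict.

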